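# Swing the sample tray home in its dock and bolt it

## Task

Swing the long steel sample tray about the post at its pinned end, pushing near its free end, until it meets the rubber foot on the dock's back rail; press it firmly there for half a second, by feel (the foot should take about 13 N; never push the tray with more than 20 N). Then let go of the tray and slide the dock's bolt fully across in front of it, leaving the tray flat on its post and the jars, tip boxes and spray bottle where they are.

Things in the scene. Friction and masses are not known exactly. Their poses are not given: they have to be found in the camera images.
- dock: Low aluminium dock fixed to the work surface. Origin: axis of its pivot post at the surface (post 12 mm in diameter, 36 mm high). +y runs from the post along the tray's home line, +x to the back rail (away from the robot), z up. Home, the tray's axes lie along the dock's to within about 3 degrees. The bolt's guide, 22 mm high, stands at x = -68 to -40, y = 315 to 370 mm.
- rail_top (a point): Middle of the top of the dock's back rail, 26 mm high, 15 mm thick, 390 mm long along the dock's y; at x = 65.5, y = 170 mm from the post. Axes as the dock's.
- foot_middle (a point): MIDDLE of the setting range of the face of the rubber foot (22 mm across, pointing to the dock's -x, 16 mm up, at the dock's x = 36.5, y = 245 mm). The foot is on an adjusting screw: its true untouched face lies anywhere within 8.5 mm either way along x, is not reported and must be found by feel. It is sprung: yields 1 mm per 10 N, bottoms after 4 mm.
- tray: Loose flat steel tray, 0.4 to 0.85 kg, local x -35 to 35, y 25 to 295 mm, 30 mm high. Origin: at the underside, centre of the eye (15 mm square hole) in its lug, hooked over the dock's post with 1.5 mm play. +y: eye to free end. Starts 0.22 to 0.45 rad counter-clockwise of home, free end nearer the robot. Tubes 62 mm high stand at y 40 to 130 mm. Slides at 1 to 4 N at the free end; bearing down on it as well adds friction under it.
- push_face (a point): Point on the outer face of the tray's front (-x) wall, 245 mm from the eye along the tray, 16 mm above the surface: straight opposite the rubber foot when home. Axes as the tray's.
- bolt (a joint): How far the dock's slide bolt is slid along the dock's -y, m: 0 to 0.010 at the start, 0.035 closed (end stop); about 4 N of friction, stays where left. Nose 14 mm wide, 16 mm high, at the dock's x = -61 to -47 mm, its tip at y = 310 mm less the slide: closed, it lies 20 mm past the tray's end, 2 to 25 mm in front of the home tray's wall; a tray not home blocks it.
- bolt_knob (a point): Middle of the clear part of the bolt's upright knob, 35 mm above the surface: a round steel stem 14 mm in diameter, black cap 18 mm in diameter from 46 to 54 mm height. Moves with the bolt; at bolt = 0 it lies at the dock's x = -54, y = 352 mm. Nothing stands round it above 22 mm height. Axes as the dock's.
- tip_box_a_mid (a point): Bystander: pipette-tip box with blue insert, 85 x 120 x 78 mm high, behind the dock's rail; point at its centre.
- tip_box_b_mid (a point): Bystander: pipette-tip box with red insert, 85 x 120 x 78 mm high, behind the dock's rail; point at its centre.
- jar_a_mid (a point): Bystander: clear sample jar with red lid, 60 mm across, 70 mm high, in front of the dock near the pinned end; point at its centre.
- jar_b_mid (a point): Bystander: small white jar, 44 mm across, 55 mm high, just beyond the bolt end of the dock; point at its centre.
- spray_mid (a point): Bystander: white spray bottle, 90 mm across, 205 mm high, beside the pinned end of the dock; point on its axis 80 mm up.

How it is judged (in metres and radians):
On the way, in this order (a step that is already met when the one before it is completed fails the run):
1. the tray, swung home on its post, is pressed against the dock's foot with more than 8 N for 0.3 s (contact force between tray and dock above 8 N and angle between the x axis of tray and the x axis of dock, either way round below 0.06 rad and horizontal distance between tray and dock below 0.006 m), for 0.3 s.
2. the bolt is slid fully across (value of joint bolt above 0.031 m), for 0.2 s.
At the end, for the whole second after the job is handed in: The tray lies flat and at rest, its eye on the dock's post (within 6 mm), parallel to its home line within 0.06 rad, and the bolt is slid at least 31 of its 35 mm across in front of it (angle between the x axis of tray and the x axis of dock, either way round below 0.06 rad and horizontal distance between tray and dock below 0.006 m and value of joint bolt above 0.031 m and angle between tray's own z axis and vertical below 0.04 rad and height (world z) of tray below 0.005 m and linear speed of tray below 0.01 m/s); the robot touches nothing.
It fails at once if the tray bears on the dock (foot, post or bolt) with more than 22 N (contact force between tray and dock above 22 N).
It fails at once if the robot pushes or squeezes the tray with more than 22 N (contact force between any of the fingers, the arm and tray above 22 N).
It fails at once if the tray is tipped by more than 0.15 rad (angle between tray's own z axis and vertical above 0.15 rad).
It fails at once if a bystander (jar, tip box, spray bottle) is moved by more than 15 mm (distance of any of tip_box_a_mid, tip_box_b_mid, jar_a_mid, jar_b_mid, spray_mid from where it was at the start of the episode above 0.015 m).
It also fails if it takes over 64 s, if anything falls off the work surface, if the arm or the gripper's body presses on something with over 40 N, if the wrist force passes 120 N, or if a joint passes its speed limit or range.

## Robot

A 6-joint arm with a two-finger parallel gripper is mounted at the origin on the work surface. World frame = base frame: x ahead of the robot, y to its left, z up, the work surface at z = 0. Lengths are in mm, angles in rad, forces in N, time in s.
With the tool pointing down it reaches from about 275 to 1000 mm from the base axis. Payload 8.4 kg.
Tool frame: the origin (TCP) lies at the very end of the fingers, on their centre line; the grasp point (between the pads) lies 19 mm behind it; x points along the fingers, y is the direction in which the jaws open and shut, and the axes are right-handed (so a half turn about x gives the same grasp; the last joint's range is limited). The gripper opens to 85 mm and grips with 20 to 120 N. Pads are 22 mm wide; open, the fingers measure 114 mm over their backs; the gripper's body (76 mm by 85 mm) begins 54 mm behind the grasp point. The pads swing forward as they close: fully open they stand 13 mm farther back than shut.
Start: joints at [-1.278, 0.353, 1.633, -0, 1.155, -0.002], TCP at [181.591, -598.041, 231.281] pointing down, gripper open.
Joint ranges: [-2.63, 2.63], [-0.92, 2.1], [0.06, 2.66], [-1.3, 4.44], [0, 2.69], [-3.02, 3.02]. Speed limits (rad/s): [2.22, 2.22, 2.79, 3.14, 3.14, 3.14].

## Interface

Orientations are given as [roll, pitch, yaw] about the fixed x, y, z axes, in that order (R = Rz(yaw) Ry(pitch) Rx(roll)).
In Python, from rig import r, grab_frame, camera_params, sign_off gives the robot as it stands.
- The arm moves only by the tool drive_tool, never from a script. Its argument "rows" is one flat list of numbers, 7 for each row, row after row: the shift along the tool's x, y, z in mm, then the turn, a rotation vector about the tool's x, y, z in degrees, then the opening in per cent of the stroke, from 0 (shut) to 100 (fully open). In form: [x, y, z, rx, ry, rz, fingers, x, y, z, rx, ry, rz, fingers, ...]. A call has 1 to 10 rows; each row is the pose to reach, as a shift and turn from the pose measured when the call began, along the tool's axes at that moment; what a row does not reach only later rows make up. A row lasts 1/8 s, in which the tool goes at most 62.5 mm and 10.7 degrees, less where a joint would pass 70% of its speed; a pose out of reach is approached as far as the arm can. A call with a gripper value outside its range is refused whole. The fingers move at their own pace and stop on an object; "newtons" is the grip in N (left out, the last holds). Time passes only in rows, so rows that repeat a pose let the fingers close. It gives the time, the measured TCP pose, the force and the opening at its end, in the units of the state.
- r.sense(): the state, without advancing time (a new reading comes with each control period).
- grab_frame(name): name is "side" or "top" or "wrist"; returns the picture (480x640x3 uint8, red, green, blue); there is no depth.
- camera_params(name): a dict with "vertical_fov" (degrees; the focal length in pixels is half the picture's height over the tangent of half this angle, whatever the lens; pixels are square), "cx", "cy" (the principal point, pixels), "pose" (4x4, takes a point from camera to world coordinates); the wrist camera has in their place "tool_from_camera" (4x4, takes a point from camera to tool coordinates, whose origin is the TCP and whose axes are the tool frame's). Camera axes: x right, y down, z forward; pixel columns grow to the right and rows downward; lengths in mm; the calibration is good to about 2 mm. A picture is of the moment at which its call begins: read the wrist's pose just before it. camera_params takes no time and is no camera call.
- sign_off(): hands the job in, once; it reports no verdict.
The state is a dict: "clock": time; "qpos": joint angles; "qvel": joint speeds; "joint_efforts": joint torques, N m; "eef_pos": TCP position; "tcp_rot": TCP orientation; "contact_force": force on the tool from outside, world axes, zero at the start; "wrist_torque": the same for the moment, N m; "opening": opening from 0.0 (shut) to 1.0 (fully open).
Only numpy, scipy, OpenCV 4.12 (cv2) and the standard library are available. Lean on these libraries where they do the work, as an engineer would, in place of code of your own. Each camera call takes 0.05 s, during which the arm holds its last target.

## Working session

There is one attempt and no reset: what is moved stays moved. The work goes in short steps, Python scripts to look and compute and a tool call to move; the robot and the scene stay as the last step left them, time stands still between calls to the robot, and variables do not carry over. Pictures are saved under pics/ and viewed, and the job is handed in when it is done.

Besides the shell and the picture viewer there is one more tool, called after ">>>" by a JSON object that holds its "op" and its "data". drive_tool: Moves the arm, as the interface text tells. Its arguments: {"type":"object","properties":{"rows":{"type":"array","items":{"type":"number"}},"newtons":{"type":"number"}},"required":["rows"]}

```bash
mkdir -p pics; ls; python3 - <<'E'
from rig import r, grab_frame, camera_params
import cv2
print(r.sense())
for n in ("top","side","wrist"):
    print(n,camera_params(n))
    cv2.imwrite(f"pics/{n}0.png",grab_frame(n)[:,:,::-1])
E
```

```text
pics
{'clock': 0.0, 'qpos': array([-1.27839981e+00,  3.53628633e-01,  1.63415749e+00, -5.16467088e-05,
        1.15519477e+00, -2.42199040e-03]), 'qvel': array([ 0.00026672, -0.00262223,  0.0006654 ,  0.00051813, -0.00163208,
       -0.00117268]), 'joint_efforts': array([ 2.13160420e-03, -6.05246472e+01, -3.42068624e+01, -9.69689813e-05,
        9.14415345e-03, -9.03238401e-06]), 'eef_pos': array([ 181.43481489, -597.57655133,  230.56387511]), 'tcp_rot': array([-1.53921639,  1.56940728,  1.89721566]), 'contact_force': array([ 0.02399653, -0.83324852, -0.39034785]), 'wrist_torque': array([ 0.02580906, -0.00461269, -0.02505492]), 'opening': 1.0012619046123459}
top {'vertical_fov': 43.27199140244065, 'cx': 320.89178046559323, 'cy': 240.18262036208924, 'pose': array([[-4.72839432e-03, -9.91052071e-01,  1.33392035e-01,
         4.98874760e+02],
       [-9.99853730e-01,  2.49294910e-03, -1.69205030e-02,
         2.97030880e+01],
       [ 1.64365600e-02, -1.33452531e-01, -9.90918898e-01,
         1.22808430e+03],
       [ 0.00000000e+00,  0.00000000e+00,  0.00000000e+00,
         1.00000000
[... 206 characters left out ...]
76472055e-01, -7.52250213e-01,  6.34804876e-01,
        -5.89706941e+02],
       [-9.24149275e-03, -6.43631901e-01, -7.65279407e-01,
         8.02233074e+02],
       [ 0.00000000e+00,  0.00000000e+00,  0.00000000e+00,
         1.00000000e+00]])}
wrist {'vertical_fov': 70.38391661875406, 'cx': 316.9720783576132, 'cy': 240.26961233049755, 'tool_from_camera': array([[-3.25599531e-04, -2.82109017e-01,  9.59382299e-01,
        -1.42161142e+02],
       [ 9.99999936e-01,  5.17823101e-05,  3.54611260e-04,
         3.94658183e-01],
       [-1.49718066e-04,  9.59382353e-01,  2.82108982e-01,
        -7.15158666e+01],
       [ 0.00000000e+00,  0.00000000e+00,  0.00000000e+00,
         1.00000000e+00]])}
```

View pics/top0.png

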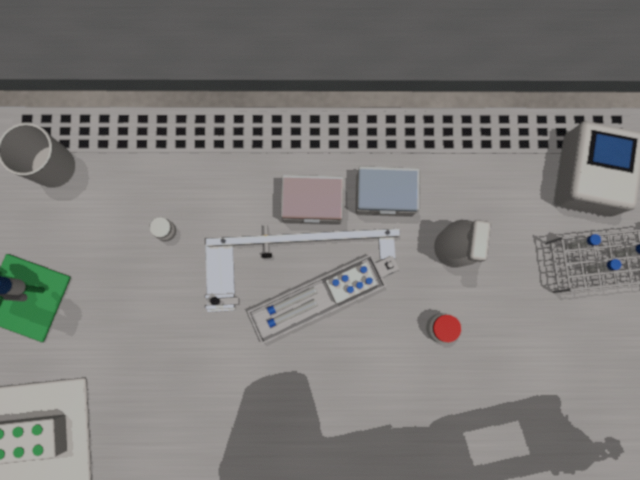

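View pics/side0.png

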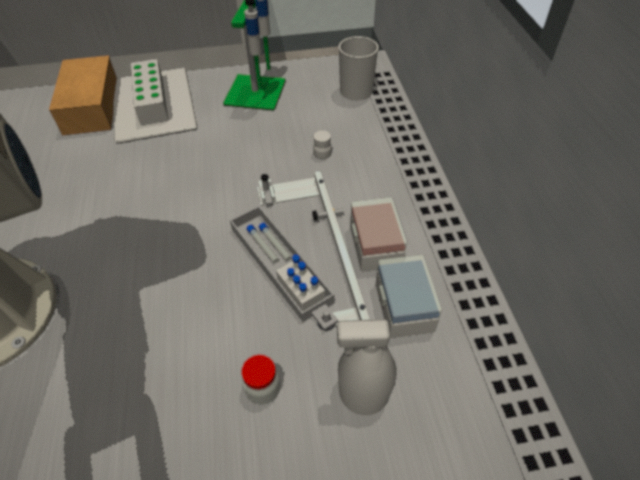

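```bash
python3 - <<'E'
import cv2
im=cv2.imread("pics/top0.png")
c=im[215:355,190:410]
cv2.imwrite("pics/top0c.png",cv2.resize(c,None,fx=3.6,fy=3.6,interpolation=cv2.INTER_CUBIC))
E
```

```text
(no output)
```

View pics/top0c.png

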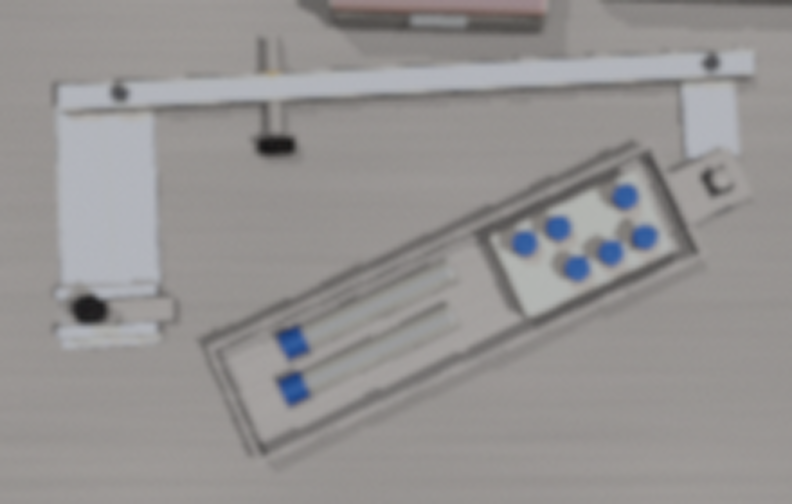

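View pics/wrist0.png

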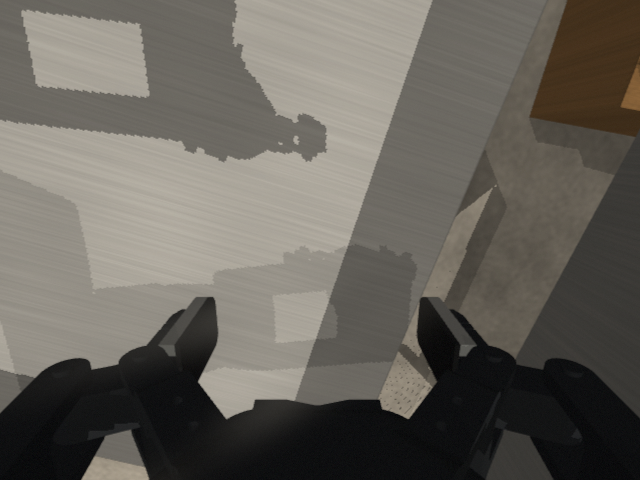

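```bash
cat > h.py <<'E'
import numpy as np
from rig import camera_params
def ray(n,u,v,z,P=None):
    c=camera_params(n); f=240/np.tan(np.radians(c["vertical_fov"]/2))
    d=np.array([(u-c["cx"])/f,(v-c["cy"])/f,1.])
    T=c["pose"] if P is None else P
    d=T[:3,:3]@d; o=T[:3,3]
    return o+d*(z-o[2])/d[2]
def crop(u,v,s=3.6,x0=190,y0=215): return (u+.5)/s-.5+x0,(v+.5)/s-.5+y0
E
python3 - <<'E'
from h import *
for nm,u,v,z in [("railL",55.5,97.5,26),("railR",753.5,63,26),("post",722,181,36),("knob",90,308,54),("t_freeback",203,343,30),("t_freefront",260,453,30),("t_pinback",640,146,30),("t_pinfront",702,262,30),("nosetip",175,310,16),("guideFL",60,346,22),("guideFR",158,338,22)]:
    print(nm,ray("top",*crop(u,v),z).round(1))
E
```

```text
railL [658.2 240.7  26. ]
railR [ 676.6 -148.    26. ]
post [ 609.6 -127.7   36. ]
knob [540.8 215.   54. ]
t_freeback [522.3 156.9  30. ]
t_freefront [463.  125.4  30. ]
t_pinback [629.7 -83.4  30. ]
t_pinfront [ 565.4 -116.6   30. ]
nosetip [540.8 174.1  16. ]
guideFL [521.2 236.   22. ]
guideFR [525.3 182.5  22. ]
```

```bash
cat >> h.py <<'E'
from scipy.spatial.transform import Rotation as Ro
from rig import r
DY=0.0473; POST=np.array([609.9,-126.9])
def dock(x,y,yaw=DY):
    c,s=np.cos(yaw),np.sin(yaw); return POST+np.array([c*x-s*y,s*x+c*y])
def plan(p,yawz,pr=True):
    """tool x down, tool z pointing horizontally along world angle yawz; p=TCP mm"""
    s=r.sense(); R=Ro.from_euler("xyz",s["tcp_rot"])
    z=np.array([np.cos(yawz),np.sin(yawz),0]); x=np.array([0,0,-1.]); T=Ro.from_matrix(np.c_[x,np.cross(z,x),z])
    d=R.inv().apply(np.array(p)-s["eef_pos"]); w=np.degrees((R.inv()*T).as_rotvec())
    if pr: print("shift",d.round(2),"turn",w.round(2))
    return d,w
def st():
    s=r.sense(); R=Ro.from_euler("xyz",s["tcp_rot"]); 
    print("t",s["clock"].__round__(2),"p",s["eef_pos"].round(2),"F",s["contact_force"].round(2),"M",s["wrist_torque"].round(2),"op",round(s["opening"],2)); print(R.as_matrix().round(3).tolist(),s["qpos"].round(3))
E
python3 - <<'E'
from h import *
st()
print("pf home",dock(-35,245),"foot",dock(36.5,245),"pf start",dock(-35,245,.410),"knob0",dock(-54,352))
for nm,u,v,z in [("jarb",161,229,55),("jara",446,328,70)]: print(nm,ray("top",u,v,z))
E
```

```text
t 0.15 p [ 181.47 -597.72  230.72] F [ 0.77 -1.35  0.39] M [0.05 0.01 0.01] op 1.0
[[-0.0, 0.29, -0.957], [0.001, -0.957, -0.29], [-1.0, -0.001, 0.0]] [-1.278  0.354  1.634 -0.     1.155 -0.002]
pf home [563.35496593 116.17110031] foot [634.77499773 119.55178938] pf start [480.14148585  83.84327511] knob0 [539.3170032  222.15306268]
jarb [679.60942956 321.85582842  55.        ]
jara [ 485.73385316 -227.12588577   70.        ]
```

```bash
python3 - <<'E'
from h import *
plan([445,69,120],.410)
E
```

```text
shift [ 111.32 -561.31 -445.82] turn [1.7339e+02 9.0000e-02 1.0000e-02]
```

>>> {"op": "drive_tool", "data": {"rows": [0,-280,-223,-100,0,0,0,0,-280,-223,-100,0,0,0,0,-280,-223,-100,0,0,0,0,-280,-223,-100,0,0,0,0,-280,-223,-100,0,0,0,0,-280,-223,-100,0,0,0,0,-280,-223,-100,0,0,0,0,-280,-223,-100,0,0,0,0,-280,-223,-100,0,0,0,0,-280,-223,-100,0,0,0]}}

```text
clock: 1.4
eef_pos: [313.4, -264.8, 230.9]
tcp_rot: [3.068, 1.569, 1.97]
contact_force: [-0.3, -0.6, 0.3]
opening: -0.002
```

```bash
python3 - <<'E'
from h import *
st()
plan([445,69,120],.410)
E
```

```text
t 1.4 p [ 313.43 -264.78  230.93] F [-0.32 -0.58  0.34] M [-0.01  0.01  0.01] op -0.0
[[-0.001, 0.89, 0.456], [0.001, 0.456, -0.89], [-1.0, 0.0, -0.001]] [-7.060e-01  9.000e-03  2.062e+00  1.000e-03  1.072e+00 -1.179e+00]
shift [ 111.26  269.24 -236.97] turn [-8.637e+01 -6.000e-02 -6.000e-02]
```

>>> {"op": "drive_tool", "data": {"rows": [50,269,-237,-86.4,0,0,0,100,269,-237,-86.4,0,0,0,111,269,-237,-86.4,0,0,0,111,269,-237,-86.4,0,0,0,111,269,-237,-86.4,0,0,0,111,269,-237,-86.4,0,0,0,111,269,-237,-86.4,0,0,0,111,269,-237,-86.4,0,0,0,111,269,-237,-86.4,0,0,0,111,269,-237,-86.4,0,0,0]}}

```text
clock: 2.65
eef_pos: [444.7, 68.7, 120.3]
tcp_rot: [1.539, 1.57, 1.945]
contact_force: [-0.6, -0.5, -0.2]
opening: -0.001
```

```bash
python3 - <<'E'
from h import *
from rig import grab_frame
import cv2
st()
plan([445,69,9],.410)
cv2.imwrite("pics/w1.png",grab_frame("wrist")[:,:,::-1])
st()
E
```

```text
t 2.65 p [444.72  68.74 120.29] F [-0.63 -0.51 -0.18] M [ 0.02 -0.    0.02] op -0.0
[[-0.0, -0.395, 0.919], [0.001, 0.919, 0.395], [-1.0, 0.001, 0.0]] [ 1.490e-01  2.360e-01  2.097e+00  2.000e-03  8.100e-01 -1.829e+00]
shift [ 1.1129e+02 -1.0000e-02  3.6000e-01] turn [-0.21  0.   -0.07]
t 2.7 p [444.8   68.67 120.35] F [-0.13  0.75 -0.68] M [-0.02  0.05 -0.05] op 0.0
[[-0.0, -0.396, 0.918], [0.001, 0.918, 0.396], [-1.0, 0.001, 0.0]] [ 1.490e-01  2.360e-01  2.096e+00  2.000e-03  8.100e-01 -1.830e+00]
```

View pics/w1.png

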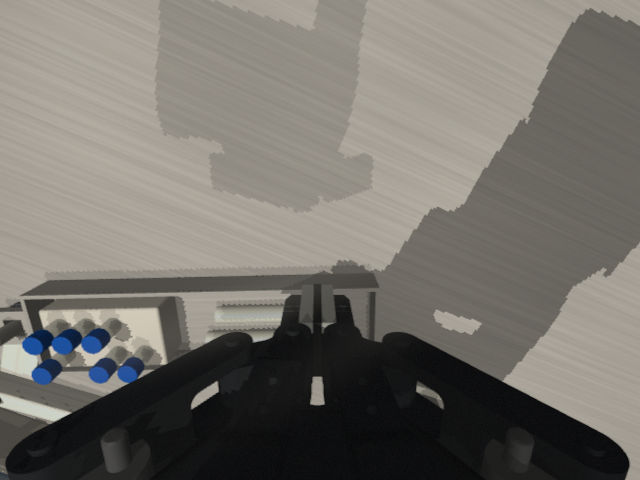

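>>> {"op": "drive_tool", "data": {"rows": [50,0,0,0,0,0,0,90,0,0,0,0,0,0,111,0,0,0,0,0,0,111,0,0,0,0,0,0,111,0,0,0,0,0,0]}}

```text
clock: 3.32
eef_pos: [445.3, 68.8, 10.1]
tcp_rot: [0.771, 1.569, 1.176]
contact_force: [-0.7, 0.0, -0.5]
opening: 0.002
```

```bash
python3 - <<'E'
from h import *
from rig import grab_frame
import cv2
st()
im=grab_frame("side")
cv2.imwrite("pics/s1.png",cv2.resize(im[150:350,180:440,::-1],None,fx=3,fy=3,interpolation=cv2.INTER_CUBIC))
E
```

```text
t 3.33 p [445.3   68.75  10.07] F [-0.66  0.01 -0.51] M [-0.04 -0.05  0.01] op 0.0
[[0.001, -0.394, 0.919], [0.001, 0.919, 0.394], [-1.0, 0.001, 0.001]] [ 1.490e-01  4.470e-01  2.153e+00  2.000e-03  5.410e-01 -1.829e+00]
```

View pics/s1.png

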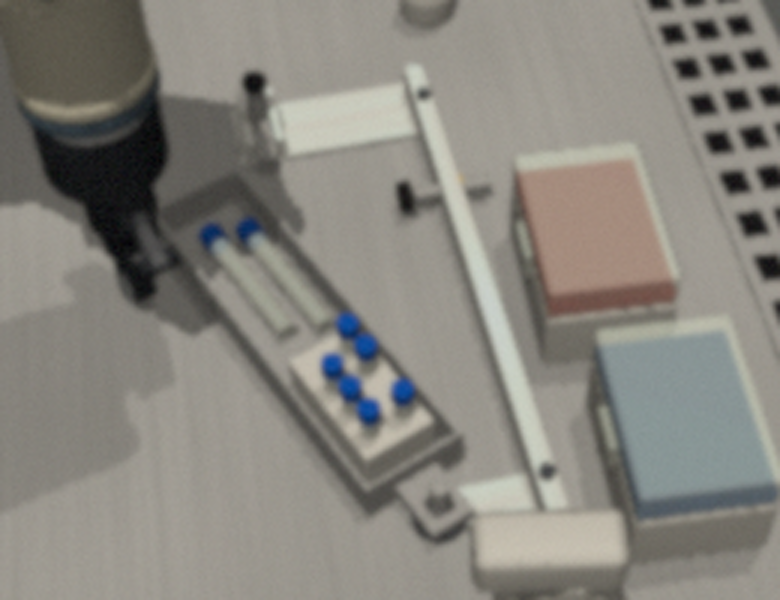

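>>> {"op": "drive_tool", "data": {"rows": [1,0,5,0,0,0,0,1,0,10,0,0,0,0,1,0,14,0,0,0,0,1,0,17,0,0,0,0,1,0,19,0,0,0,0,1,0,21,0,0,0,0,1,0,23,0,0,0,0,1,0,25,0,0,0,0]}}

```text
clock: 4.38
eef_pos: [467.9, 78.6, 9.2]
tcp_rot: [1.301, 1.57, 1.707]
contact_force: [-2.7, 0.4, 1.2]
opening: 0.001
```

```bash
python3 - <<'E'
from h import *
st()
E
```

```text
t 4.38 p [467.86  78.62   9.2 ] F [-2.7   0.45  1.23] M [-0.01  0.38  0.01] op 0.0
[[-0.0, -0.395, 0.919], [0.001, 0.919, 0.395], [-1.0, 0.001, 0.0]] [ 1.620e-01  4.710e-01  2.103e+00  2.000e-03  5.680e-01 -1.816e+00]
```

```bash
cat >> h.py <<'E'
def local(p,yaw):
    c,s=np.cos(yaw),np.sin(yaw); d=np.array(p[:2])-POST; return np.array([c*d[0]+s*d[1],-s*d[0]+c*d[1]])
def arc(yaws,lx,ly,z=9):
    for y in yaws:
        p=dock(lx,ly,y); d,w=plan([*p,z],y,False); print(round(y,3),d.round(1),w.round(1))
E
python3 - <<'E'
from h import *
s=r.sense(); l=local(s["eef_pos"],.406); print(l)
arc(.406-.02*np.arange(1,11),l[0],245)
E
```

```text
[-49.32766329 244.9067372 ]
0.386 [0.2 1.  4.9] [ 1.1  0.  -0.1]
0.366 [0.2 1.9 9.8] [ 2.3  0.  -0.1]
0.346 [ 0.2  2.6 14.8] [ 3.4  0.  -0.1]
0.326 [ 0.2  3.3 19.7] [ 4.6  0.  -0.1]
0.306 [ 0.2  3.8 24.7] [ 5.7  0.  -0.1]
0.286 [ 0.2  4.2 29.7] [ 6.9  0.  -0.1]
0.266 [ 0.2  4.6 34.7] [ 8.   0.  -0.1]
0.246 [ 0.2  4.8 39.7] [ 9.2  0.  -0.1]
0.226 [ 0.2  5.  44.7] [10.3  0.  -0.1]
0.206 [ 0.2  5.  49.7] [11.4  0.  -0.1]
```

>>> {"op": "drive_tool", "data": {"rows": [0,0.5,2.5,0.6,0,0,0,0,1,5,1.1,0,0,0,0,1.9,10,2.3,0,0,0,0,2.6,15,3.4,0,0,0,0,3.3,20,4.6,0,0,0,0,3.8,25,5.7,0,0,0,0,4.2,30,6.9,0,0,0,0,4.6,35,8,0,0,0,0,4.8,40,9.2,0,0,0]}}

```text
clock: 5.5
eef_pos: [503.1, 99.0, 9.2]
tcp_rot: [1.403, 1.57, 1.647]
contact_force: [-1.2, 0.7, -0.1]
opening: 0.003
```

```bash
python3 - <<'E'
from h import *
from rig import grab_frame
import cv2
st()
im=grab_frame("top"); 
cv2.imwrite("pics/t2.png",cv2.resize(im[215:355,190:410,::-1],None,fx=3.6,fy=3.6,interpolation=cv2.INTER_CUBIC))
E
```

```text
t 5.5 p [503.06  98.98   9.23] F [-1.15  0.66 -0.07] M [-0.    0.25 -0.04] op 0.0
[[-0.0, -0.241, 0.97], [0.001, 0.97, 0.241], [-1.0, 0.001, 0.0]] [ 1.910e-01  5.090e-01  2.021e+00  2.000e-03  6.120e-01 -1.626e+00]
```

View pics/t2.png

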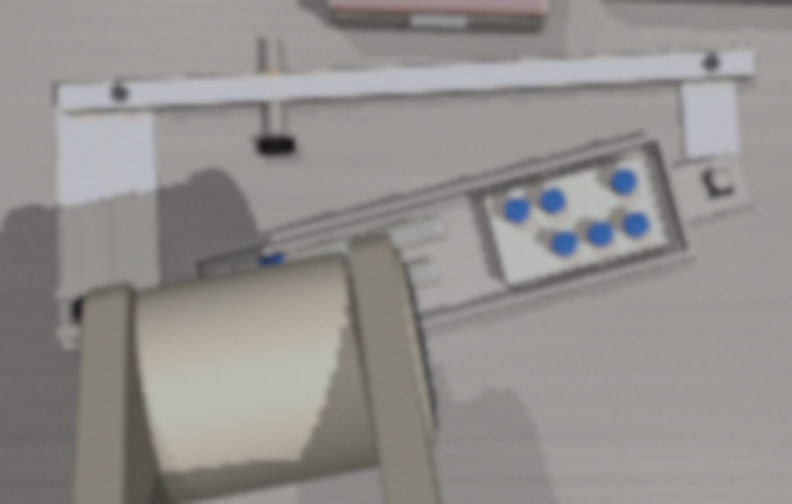

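```bash
python3 - <<'E'
from h import *
s=r.sense(); y0=np.arctan2(.241,.970); l=local(s["eef_pos"],y0); print(l,y0)
arc(y0-.016*np.arange(1,9),l[0],245)
E
```

```text
[-48.35525491 245.01682508] 0.24352270686372848
0.228 [0.4 0.7 3.9] [ 0.9  0.1 -0.1]
0.212 [0.4 1.4 7.9] [ 1.8  0.1 -0.1]
0.196 [ 0.4  2.  11.8] [ 2.7  0.1 -0.1]
0.18 [ 0.4  2.6 15.8] [ 3.6  0.1 -0.1]
0.164 [ 0.4  3.1 19.7] [ 4.5  0.1 -0.1]
0.148 [ 0.4  3.5 23.7] [ 5.5  0.1 -0.1]
0.132 [ 0.4  3.9 27.7] [ 6.4  0.1 -0.1]
0.116 [ 0.4  4.2 31.7] [ 7.3  0.1 -0.1]
```

>>> {"op": "drive_tool", "data": {"rows": [0,0.7,3.9,0.9,0,0,0,0,1.4,7.9,1.8,0,0,0,0,2,11.8,2.7,0,0,0,0,2.6,15.8,3.6,0,0,0,0,3.1,19.7,4.5,0,0,0,0,3.5,23.7,5.5,0,0,0,0,3.9,27.7,6.4,0,0,0,0,4.1,30.5,7.3,0,0,0]}}

```text
clock: 6.55
eef_pos: [532.8, 110.6, 9.4]
tcp_rot: [0.876, 1.569, 0.99]
contact_force: [-2.4, 0.6, -0.1]
opening: 0.0
```

```bash
python3 - <<'E'
from h import *
st()
s=r.sense(); R=Ro.from_euler("xyz",s["tcp_rot"]).as_matrix();y0=np.arctan2(R[1,2],R[0,2]); l=local(s["eef_pos"],y0); print(l,y0)
arc(y0-.006*np.arange(1,15),l[0],245)
E
```

```text
t 6.55 p [532.8  110.65   9.37] F [-2.35  0.55 -0.08] M [0.08 0.28 0.04] op 0.0
[[0.001, -0.114, 0.993], [0.001, 0.993, 0.114], [-1.0, 0.001, 0.001]] [ 0.201  0.54   1.954  0.002  0.647 -1.486]
[-49.49873777 244.79134683] 0.11431855593631818
0.108 [0.4 0.5 1.5] [ 0.3  0.1 -0.1]
0.102 [0.4 0.8 2.9] [ 0.7  0.1 -0.1]
0.096 [0.4 1.1 4.4] [ 1.   0.1 -0.1]
0.09 [0.4 1.3 5.9] [ 1.4  0.1 -0.1]
0.084 [0.4 1.6 7.4] [ 1.7  0.1 -0.1]
0.078 [0.4 1.8 8.8] [ 2.1  0.1 -0.1]
0.072 [ 0.4  2.1 10.3] [ 2.4  0.1 -0.1]
0.066 [ 0.4  2.3 11.8] [ 2.8  0.1 -0.1]
0.06 [ 0.4  2.5 13.3] [ 3.1  0.1 -0.1]
0.054 [ 0.4  2.7 14.8] [ 3.4  0.1 -0.1]
0.048 [ 0.4  2.9 16.3] [ 3.8  0.1 -0.1]
0.042 [ 0.4  3.1 17.8] [ 4.1  0.1 -0.1]
0.036 [ 0.4  3.3 19.2] [ 4.5  0.1 -0.1]
0.03 [ 0.4  3.5 20.7] [ 4.8  0.1 -0.1]
```

>>> {"op": "drive_tool", "data": {"rows": [0,0.4,1.2,0.3,0,0,0,0,0.7,2.4,0.6,0,0,0,0,0.9,3.6,0.8,0,0,0,0,1.1,4.8,1.1,0,0,0]}}

```text
clock: 7.05
eef_pos: [537.5, 112.3, 9.4]
tcp_rot: [0.882, 1.569, 0.976]
contact_force: [-1.5, -0.3, -1.0]
opening: 0.001
```

>>> {"op": "drive_tool", "data": {"rows": [0,0.2,0.7,0.2,0,0,0,0,0.4,1.4,0.4,0,0,0,0,0.4,2,0.5,0,0,0]}}

```text
clock: 7.42
eef_pos: [539.5, 112.9, 9.4]
tcp_rot: [0.929, 1.569, 1.015]
contact_force: [-0.3, -0.2, -0.2]
opening: -0.004
```

>>> {"op": "drive_tool", "data": {"rows": [0,0.2,0.7,0.2,0,0,0,0,0.3,1.4,0.3,0,0,0,0,0.4,2,0.5,0,0,0]}}

```text
clock: 7.8
eef_pos: [541.5, 113.6, 9.4]
tcp_rot: [0.952, 1.569, 1.029]
contact_force: [-1.3, -0.1, -0.2]
opening: 0.002
```

>>> {"op": "drive_tool", "data": {"rows": [0,0.2,0.7,0.2,0,0,0,0,0.3,1.4,0.3,0,0,0,0,0.4,2,0.5,0,0,0]}}

```text
clock: 8.18
eef_pos: [543.5, 114.2, 9.4]
tcp_rot: [0.961, 1.569, 1.029]
contact_force: [-2.0, 0.3, -0.1]
opening: 0.001
```

>>> {"op": "drive_tool", "data": {"rows": [0,0.2,0.6,0.1,0,0,0,0,0.2,1,0.2,0,0,0,0,0.3,1.5,0.3,0,0,0]}}

```text
clock: 8.55
eef_pos: [545.0, 114.6, 9.4]
tcp_rot: [0.998, 1.569, 1.061]
contact_force: [-1.5, -0.1, 0.7]
opening: -0.001
```

>>> {"op": "drive_tool", "data": {"rows": [0,0.1,0.5,0.1,0,0,0,0,0.2,1,0.2,0,0,0,0,0.2,1.5,0.3,0,0,0]}}

```text
clock: 8.93
eef_pos: [546.5, 114.9, 9.4]
tcp_rot: [1.013, 1.569, 1.071]
contact_force: [-1.7, 0.7, 0.2]
opening: -0.003
```

>>> {"op": "drive_tool", "data": {"rows": [0,0.1,0.5,0.1,0,0,0,0,0.1,1,0.2,0,0,0]}}

```text
clock: 9.18
eef_pos: [546.8, 115.0, 9.4]
tcp_rot: [1.733, 1.569, 1.787]
contact_force: [-4.7, 1.7, 3.6]
opening: -0.001
```

```bash
cat > avg.py <<'E'
from h import *
from rig import grab_frame
import sys
F=[];M=[];P=[]
for i in range(int(sys.argv[1])):
    s=r.sense();F.append(s["contact_force"]);M.append(s["wrist_torque"]);P.append(s["eef_pos"]);grab_frame("top")
s=r.sense();F.append(s["contact_force"]);M.append(s["wrist_torque"]);P.append(s["eef_pos"])
print(np.round(F,1).tolist());print("meanF",np.mean(F,0).round(2),"M",np.mean(M,0).round(2),"P",np.mean(P,0).round(2));st()
R=Ro.from_euler("xyz",s["tcp_rot"]).as_matrix();print("z yaw",np.arctan2(R[1,2],R[0,2]))
E
python3 avg.py 4
```

```text
[[-4.7, 1.7, 3.6], [-5.7, 0.6, 3.7], [-5.7, 0.9, 3.3], [-4.7, -0.5, 3.4], [-4.9, 0.5, 3.0]]
meanF [-5.14  0.62  3.39] M [0.08 0.78 0.06] P [546.81 115.03   9.37]
t 9.38 p [546.82 115.04   9.37] F [-4.9   0.52  2.98] M [0.08 0.76 0.05] op -0.0
[[-0.0, -0.054, 0.999], [0.002, 0.999, 0.054], [-1.0, 0.002, -0.0]] [ 0.204  0.555  1.921  0.003  0.666 -1.423]
z yaw 0.053788262988049375
```

```bash
python3 - <<'E'
from rig import grab_frame
import cv2
im=grab_frame("top"); 
cv2.imwrite("pics/t3.png",cv2.resize(im[215:355,190:410,::-1],None,fx=3.6,fy=3.6,interpolation=cv2.INTER_CUBIC))
im=grab_frame("side")
cv2.imwrite("pics/s3.png",cv2.resize(im[150:350,180:440,::-1],None,fx=3,fy=3,interpolation=cv2.INTER_CUBIC))
E
```

```text
(no output)
```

View pics/t3.png

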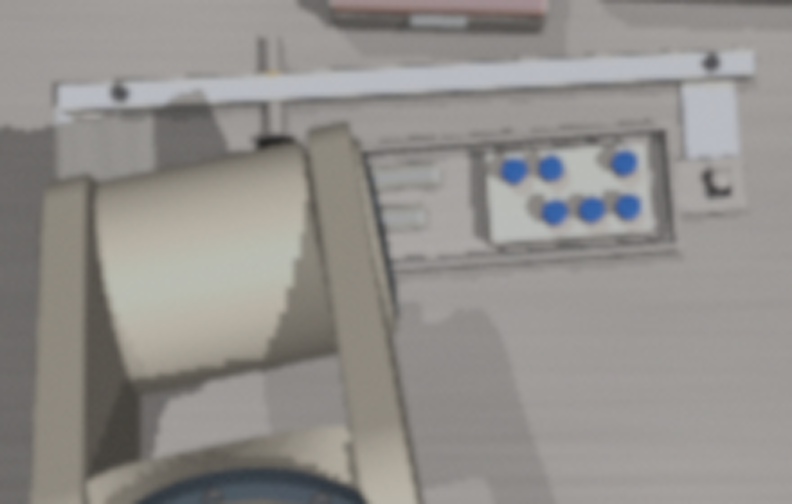

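View pics/s3.png

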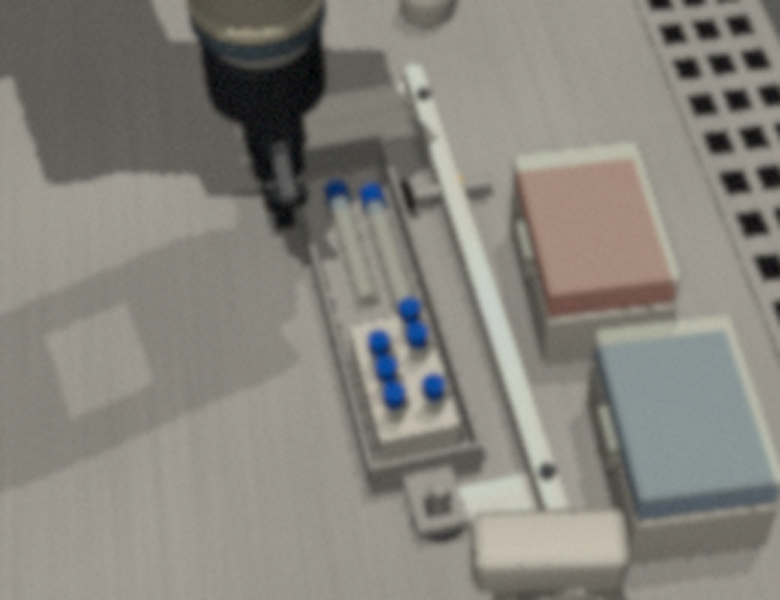

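>>> {"op": "drive_tool", "data": {"rows": [-0.2,0,1,0,0,0,0,-0.3,0,1.3,0,0,0,0,-0.3,0,1.3,0,0,0,0]}}

```text
clock: 9.85
eef_pos: [547.0, 115.1, 9.4]
tcp_rot: [2.556, 1.568, 2.609]
contact_force: [-6.1, 0.8, 2.0]
opening: 0.002
```

```bash
python3 avg.py 1
```

```text
[[-6.1, 0.8, 2.0], [-6.9, 1.2, 2.7]]
meanF [-6.55  1.01  2.33] M [0.18 0.92 0.08] P [547.   115.07   9.42]
t 9.9 p [547.02 115.05   9.43] F [-6.95  1.24  2.7 ] M [0.13 0.93 0.07] op 0.0
[[-0.002, -0.054, 0.999], [0.001, 0.999, 0.054], [-1.0, 0.002, -0.002]] [ 0.204  0.556  1.919  0.003  0.669 -1.423]
z yaw 0.05374429825760583
```

>>> {"op": "drive_tool", "data": {"rows": [-0.3,0,1.5,0,0,0,0,-0.6,0,2,0,0,0,0,-0.6,0,2.2,0,0,0,0]}}

```text
clock: 10.28
eef_pos: [547.3, 115.1, 9.5]
tcp_rot: [2.916, 1.565, 2.97]
contact_force: [-7.7, 0.8, 1.8]
opening: -0.002
```

```bash
python3 avg.py 1
```

```text
[[-7.7, 0.8, 1.8], [-7.6, 2.3, 1.6]]
meanF [-7.68  1.56  1.7 ] M [0.25 1.15 0.07] P [547.3  115.11   9.47]
t 10.32 p [547.29 115.1    9.46] F [-7.62  2.28  1.58] M [0.25 1.12 0.1 ] op 0.0
[[-0.006, -0.054, 0.999], [0.001, 0.999, 0.054], [-1.0, 0.001, -0.006]] [ 0.203  0.557  1.915  0.003  0.675 -1.424]
z yaw 0.05366143053682291
```

>>> {"op": "drive_tool", "data": {"rows": [-0.3,0,2,0,-0.1,0,0,-0.6,0,2.4,0,-0.2,0,0,-0.6,0,2.8,0,-0.3,0,0]}}

```text
clock: 10.7
eef_pos: [547.5, 115.1, 9.4]
tcp_rot: [2.947, 1.565, 3.001]
contact_force: [-10.3, 3.3, 4.6]
opening: -0.0
```

```bash
python3 avg.py 1
```

```text
[[-10.3, 3.3, 4.6], [-9.5, 0.9, 4.2]]
meanF [-9.89  2.06  4.39] M [0.33 1.56 0.07] P [547.47 115.13   9.4 ]
t 10.75 p [547.44 115.13   9.38] F [-9.5   0.87  4.21] M [0.33 1.49 0.06] op 0.0
[[-0.006, -0.053, 0.999], [0.001, 0.999, 0.054], [-1.0, 0.001, -0.006]] [ 0.203  0.557  1.915  0.003  0.674 -1.423]
z yaw 0.0535274074608592
```

>>> {"op": "drive_tool", "data": {"rows": [-0.6,0,2.6,0,-0.2,0,0,-1.1,0,3.2,0,-0.3,0,0,-1.4,0,3.8,0,-0.3,0,0]}}

```text
clock: 11.12
eef_pos: [547.8, 115.2, 9.6]
tcp_rot: [3.032, 1.564, 3.085]
contact_force: [-9.8, 2.3, -1.4]
opening: 0.0
```

```bash
python3 avg.py 1
```

```text
[[-9.8, 2.3, -1.4], [-10.2, 3.1, -1.5]]
meanF [-10.03   2.67  -1.49] M [0.5  1.66 0.1 ] P [547.82 115.22   9.62]
t 11.18 p [547.84 115.22   9.62] F [-10.21   3.07  -1.54] M [0.47 1.62 0.1 ] op 0.0
[[-0.007, -0.053, 0.999], [0.0, 0.999, 0.053], [-1.0, 0.001, -0.007]] [ 0.204  0.558  1.913  0.003  0.677 -1.423]
z yaw 0.05330793409303002
```

>>> {"op": "drive_tool", "data": {"rows": [-0.6,0.2,3.4,0,-0.3,0,0,-0.8,0.3,4.2,0,-0.4,0,0,-0.9,0.3,4.8,0,-0.4,0,0]}}

```text
clock: 11.55
eef_pos: [547.9, 115.3, 9.4]
tcp_rot: [-3.14, 1.562, -3.087]
contact_force: [-15.8, 1.3, 6.4]
opening: -0.002
```

```bash
python3 avg.py 1
```

```text
[[-15.8, 1.3, 6.4], [-15.0, 1.3, 5.4]]
meanF [-15.4    1.33   5.91] M [0.24 2.31 0.06] P [547.95 115.3    9.37]
t 11.6 p [547.96 115.32   9.37] F [-15.03   1.35   5.41] M [0.22 2.22 0.02] op -0.0
[[-0.009, -0.053, 0.999], [-0.0, 0.999, 0.053], [-1.0, -0.0, -0.009]] [ 0.204  0.559  1.911  0.002  0.68  -1.422]
z yaw 0.05313307479499627
```

```bash
python3 avg.py 13
```

```text
[[-15.0, 1.3, 5.4], [-14.9, 0.6, 5.3], [-14.6, 0.6, 5.7], [-14.7, 1.0, 6.4], [-15.4, 2.2, 5.7], [-15.6, 0.3, 4.8], [-14.2, 0.8, 5.5], [-14.6, 1.2, 5.8], [-14.6, 1.5, 5.7], [-14.8, 1.7, 5.1], [-13.9, 0.7, 4.8], [-14.3, 2.1, 6.0], [-15.3, 1.7, 5.5], [-14.7, 1.9, 5.1]]
meanF [-14.75   1.26   5.49] M [0.24 2.27 0.04] P [547.97 115.31   9.38]
t 12.25 p [547.98 115.31   9.38] F [-14.69   1.86   5.12] M [ 0.26  2.27 -0.01] op -0.0
[[-0.009, -0.053, 0.999], [-0.0, 0.999, 0.053], [-1.0, 0.0, -0.009]] [ 0.204  0.559  1.911  0.002  0.68  -1.422]
z yaw 0.05311783551454104
```

>>> {"op": "drive_tool", "data": {"rows": [0,0,-1,0,0,0,0,0,0,-3,0,0,0,0,0,0,-10,0,-0.5,0,0,0,0,-25,0,-0.5,0,0,0,0,-35,0,-0.5,0,0,-40,0,-35,0,-0.5,0,0,-90,0,-35,0,-0.5,0,0,-90,0,-35,0,-0.5,0,0]}}

```text
clock: 13.25
eef_pos: [515.9, 114.1, 103.1]
tcp_rot: [0.16, 1.564, 0.213]
contact_force: [-0.4, -0.3, -0.7]
opening: -0.003
```

```bash
python3 - <<'E'
from h import *
from rig import grab_frame
import cv2
st()
s=r.sense()
cv2.imwrite("pics/w4.png",grab_frame("wrist")[:,:,::-1])
np.savez("w4.npz",p=s["eef_pos"],rot=s["tcp_rot"])
im=grab_frame("top"); 
cv2.imwrite("pics/t4.png",cv2.resize(im[215:355,190:410,::-1],None,fx=3.6,fy=3.6,interpolation=cv2.INTER_CUBIC))
E
```

```text
t 13.25 p [515.94 114.08 103.14] F [-0.35 -0.28 -0.68] M [0.04 0.04 0.03] op -0.0
[[0.007, -0.053, 0.999], [0.001, 0.999, 0.053], [-1.0, 0.001, 0.007]] [ 0.215  0.366  1.952 -0.     0.817 -1.409]
```

View pics/w4.png

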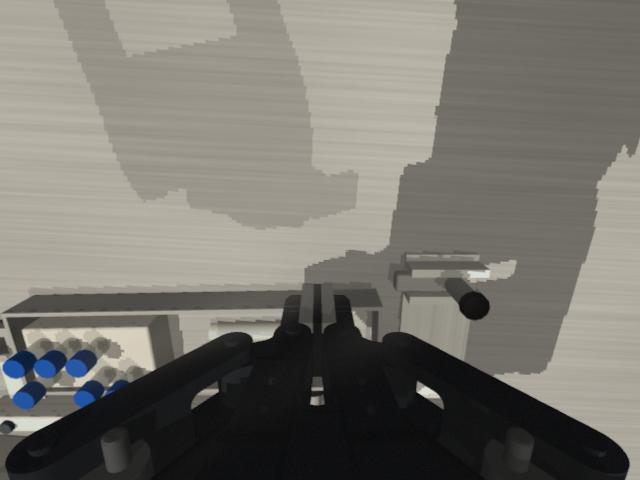

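View pics/t4.png

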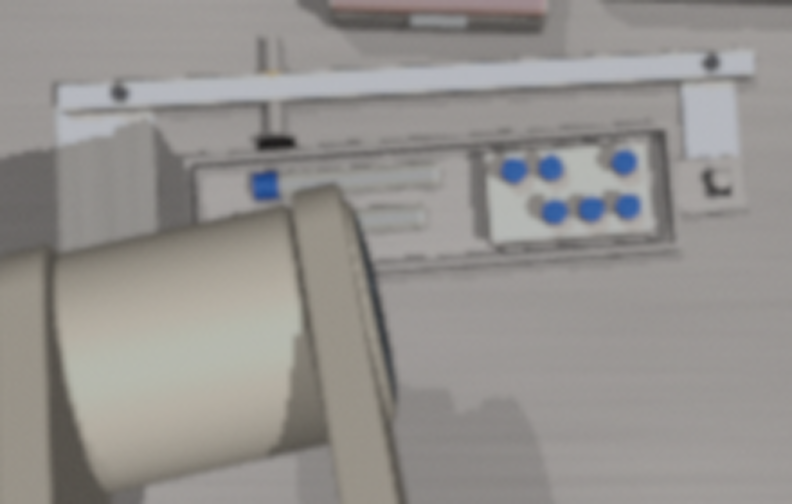

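```bash
python3 - <<'E'
from h import *
import cv2
a=np.load("w4.npz"); T=np.eye(4);T[:3,:3]=Ro.from_euler("xyz",a["rot"]).as_matrix();T[:3,3]=a["p"]
P=T@camera_params("wrist")["tool_from_camera"]
k=ray("wrist",474,305,54,P); print(k,local(k,DY))
im=cv2.imread("pics/top0.png")
g=cv2.cvtColor(im,cv2.COLOR_BGR2GRAY)[293:310,205:235]; 
m=(g<60); v,u=np.nonzero(m); k2=ray("top",u.mean()+205,v.mean()+293,54); print(k2,local(k2,DY),m.sum())
n=ray("wrist",398,283,16,P); print("nose",local(n,DY)); e=ray("wrist",381,306,30,P); print("tray corner",local(e,DY))
plan([k[0],k[1],110],DY)
E
```

```text
[537.51092334 212.49982923  54.        ] [-56.26048758 342.4429588 ]
[540.06443379 215.33581409  54.        ] [-53.575741   345.15503579] 43
nose [-54.03536642 304.06415879]
tray corner [-42.68546972 289.80397722]
shift [-10.04  97.58  29.23] turn [ 0.34  0.06 -0.01]
```

```bash
python3 - <<'E'
from h import *
q=dock(-54,385); print(q)
plan([*q,100],DY); plan([*q,33],DY)
E
```

```text
[537.75668517 255.11615427]
shift [-3.0000e-02  1.4013e+02  3.1730e+01] turn [ 0.34  0.06 -0.01]
shift [ 66.97 140.11  31.66] turn [ 0.34  0.06 -0.01]
```

>>> {"op": "drive_tool", "data": {"rows": [0,50,12,0.3,0,0,0,0,100,24,0.3,0,0,0,0,140,32,0.3,0,0,0,0,140,32,0.3,0,0,0,35,140,32,0.3,0,0,0,67,140,32,0.3,0,0,0,67,140,32,0.3,0,0,0,67,140,32,0.3,0,0,0]}}

```text
clock: 14.35
eef_pos: [538.1, 254.5, 33.2]
tcp_rot: [-0.169, 1.57, -0.121]
contact_force: [-0.1, -0.6, 0.6]
opening: -0.003
```

```bash
python3 - <<'E'
from h import *
from rig import grab_frame
import cv2
st()
s=r.sense()
print(local(s["eef_pos"],DY))
cv2.imwrite("pics/w5.png",grab_frame("wrist")[:,:,::-1])
E
```

```text
t 14.35 p [538.07 254.47  33.21] F [-0.08 -0.57  0.65] M [ 0.   -0.03  0.03] op -0.0
[[0.001, -0.048, 0.999], [-0.0, 0.999, 0.048], [-1.0, -0.0, 0.001]] [ 0.439  0.556  1.833 -0.     0.752 -1.179]
[-53.72244444 384.33829764]
```

View pics/w5.png

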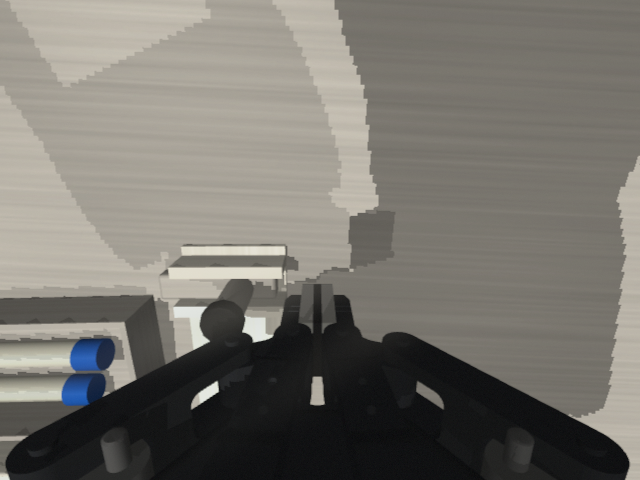

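```bash
python3 - <<'E'
from h import *
s=r.sense();T=np.eye(4);T[:3,:3]=Ro.from_euler("xyz",s["tcp_rot"]).as_matrix();T[:3,3]=s["eef_pos"]
P=T@camera_params("wrist")["tool_from_camera"]
k=ray("wrist",222,321,54,P); print(k,local(k,DY))
E
```

```text
[538.28135719 216.15179673  54.        ] [-55.31824176 346.05441388]
```

>>> {"op": "drive_tool", "data": {"rows": [0,-6,-1,0,0,0,0,0,-10,-1,0,0,0,0,0,-14,-1,0,0,0,0,0,-18,-1,0,0,0,0,0,-22,-1,0,0,0,0,0,-26,-1,0,0,0,0,0,-30,-1,0,0,0,0]}}

```text
clock: 15.28
eef_pos: [539.2, 224.8, 34.0]
tcp_rot: [0.321, 1.568, 0.369]
contact_force: [-1.5, 4.2, 2.4]
opening: 0.006
```

>>> {"op": "drive_tool", "data": {"rows": [0,-4,0,0,0,0,0,0,-7,0,0,0,0,0,0,-10,0,0,0,0,0]}}

```text
clock: 15.65
eef_pos: [539.8, 214.6, 34.0]
tcp_rot: [0.335, 1.568, 0.382]
contact_force: [-1.9, 3.2, 2.8]
opening: -0.005
```

```bash
python3 - <<'E'
from h import *
from rig import grab_frame
import cv2
st()
s=r.sense()
print(local(s["eef_pos"],DY))
cv2.imwrite("pics/w6.png",grab_frame("wrist")[:,:,::-1])
E
```

```text
t 15.65 p [539.75 214.63  33.97] F [-1.92  3.22  2.79] M [0.6  0.09 0.04] op -0.01
[[0.002, -0.048, 0.999], [0.001, 0.999, 0.048], [-1.0, 0.001, 0.002]] [ 0.376  0.538  1.866  0.     0.735 -1.243]
[-53.91978568 344.46792265]
```

View pics/w6.png

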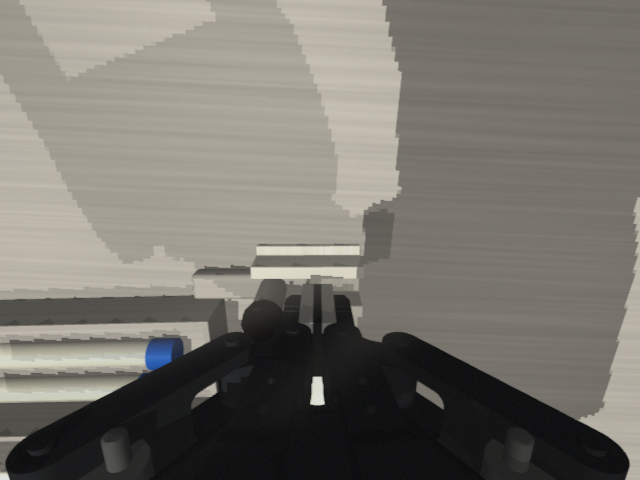

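>>> {"op": "drive_tool", "data": {"rows": [0,-1.5,0,0,0,0,0,0,-3,0,0,0,0,0]}}

```text
clock: 15.95
eef_pos: [539.9, 211.3, 33.9]
tcp_rot: [0.277, 1.568, 0.324]
contact_force: [-1.1, 3.1, 3.1]
opening: 0.002
```

>>> {"op": "drive_tool", "data": {"rows": [0,-0.7,0,0,0,0,0,0,-1.5,0,0,0,0,0]}}

```text
clock: 16.2
eef_pos: [540.0, 209.8, 34.0]
tcp_rot: [0.28, 1.568, 0.328]
contact_force: [-1.0, 5.3, 1.7]
opening: 0.004
```

>>> {"op": "drive_tool", "data": {"rows": [0,-0.7,0,0,0,0,0,0,-1.5,0,0,0,0,0]}}

```text
clock: 16.45
eef_pos: [540.1, 208.3, 33.9]
tcp_rot: [0.27, 1.568, 0.318]
contact_force: [-1.2, 4.3, 2.3]
opening: 0.0
```

```bash
python3 avg.py 1
```

```text
[[-1.2, 4.3, 2.3], [-0.6, 3.4, 2.6]]
meanF [-0.88  3.86  2.43] M [ 0.6   0.11 -0.  ] P [540.08 208.22  33.95]
t 16.5 p [540.07 208.17  33.96] F [-0.58  3.41  2.58] M [0.58 0.13 0.02] op -0.0
[[0.002, -0.048, 0.999], [0.001, 0.999, 0.048], [-1.0, 0.001, 0.002]] [ 0.365  0.536  1.871 -0.     0.733 -1.253]
z yaw 0.04765476300969381
```

Still only bolt friction; keep going in small steps to the end stop.

>>> {"op": "drive_tool", "data": {"rows": [0,-0.7,0,0,0,0,0,0,-1.5,0,0,0,0,0]}}

```text
clock: 16.75
eef_pos: [540.2, 207.1, 34.0]
tcp_rot: [0.524, 1.568, 0.571]
contact_force: [-2.1, 10.1, 0.9]
opening: 0.002
```

>>> {"op": "drive_tool", "data": {"rows": [0,-0.7,0,0,0,0,0,0,-1.5,0,0,0,0,0]}}

```text
clock: 17.0
eef_pos: [540.2, 207.0, 34.1]
tcp_rot: [0.885, 1.566, 0.931]
contact_force: [-3.0, 16.2, 0.8]
opening: -0.002
```

```bash
python3 avg.py 1
```

```text
[[-3.0, 16.2, 0.8], [-2.4, 12.8, 1.5]]
meanF [-2.7  14.46  1.14] M [ 2.19  0.4  -0.03] P [540.2  207.    34.07]
t 17.05 p [540.2  207.03  34.06] F [-2.4  12.77  1.5 ] M [ 2.01  0.37 -0.01] op 0.0
[[0.003, -0.046, 0.999], [0.004, 0.999, 0.046], [-1.0, 0.004, 0.003]] [ 0.362  0.535  1.873  0.004  0.731 -1.258]
z yaw 0.04640535702151206
```

>>> {"op": "drive_tool", "data": {"rows": [0,3,0,0,0,0,0,0,15,0,0,0,0,0,0,28,0,0,0,0,0,-40,28,0,0,0,0,0,-100,28,0,0,0,0,0,-150,28,-50,0,0,0,0,-150,28,-100,0,0,0,0,-150,28,-150,0,0,0,0,-150,28,-150,0,0,0,0,-150,28,-150,0,0,0,0]}}

```text
clock: 18.3
eef_pos: [389.4, 228.2, 184.2]
tcp_rot: [0.752, 1.565, 0.799]
contact_force: [1.9, 0.1, 0.2]
opening: -0.0
```

```bash
python3 - <<'E'
from h import *
from rig import grab_frame
import cv2
st()
im=grab_frame("top"); cv2.imwrite("pics/t7f.png",im[:,:,::-1])
cv2.imwrite("pics/t7.png",cv2.resize(im[215:355,190:410,::-1],None,fx=3.6,fy=3.6,interpolation=cv2.INTER_CUBIC))
im=grab_frame("side")
cv2.imwrite("pics/s7.png",cv2.resize(im[120:420,180:440,::-1],None,fx=2,fy=2,interpolation=cv2.INTER_CUBIC))
E
```

```text
t 18.3 p [389.35 228.2  184.23] F [1.91 0.14 0.22] M [ 0.01  0.01 -0.05] op -0.0
[[0.004, -0.047, 0.999], [0.004, 0.999, 0.047], [-1.0, 0.004, 0.004]] [ 5.260e-01  1.350e-01  2.042e+00  2.000e-03  9.580e-01 -1.094e+00]
```

View pics/t7.png

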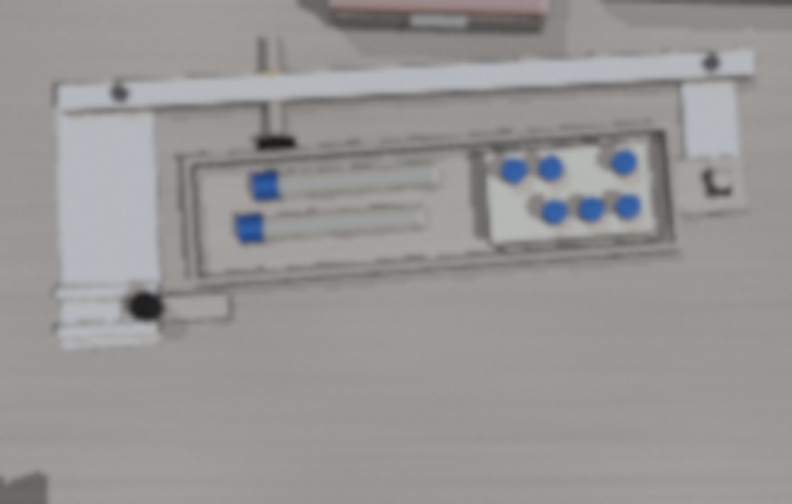

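View pics/s7.png

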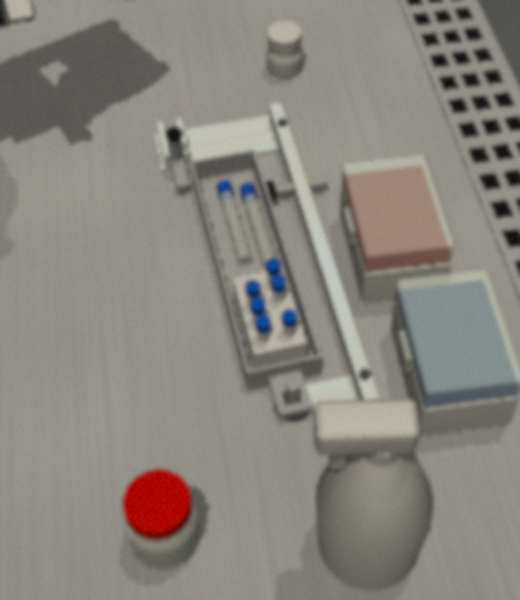

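```bash
python3 - <<'E'
from h import *
from rig import sign_off
k=ray("top",*crop(145,305),54); print("knob",local(k,DY))
n=ray("top",*crop(231,305),16); print("nose",local(n,DY))
a=ray("top",*crop(182,157),30);b=ray("top",*crop(663,130),30);d=b-a;print("tray rel",np.arctan2(d[0],-d[1])-DY)
a=ray("top",*crop(195,284),30);b=ray("top",*crop(677,250),30);d=b-a;print("tray rel front",np.arctan2(d[0],-d[1])-DY)
print(sign_off())
E
```

```text
knob [-52.80879523 315.37455267]
nose [-53.6085663  272.94256692]
tray rel 0.0062073709078052375
tray rel front 0.019168727484132682
the job is handed in; nothing more can be done
None
```

The tray is home against the foot, the bolt is fully across in front of it, and I handed the job in at about 18 s of the 64 s. No verdict was reported.

- **Swing and press:** I swung the tray round with shut fingers at 245 mm from the post until it met the rubber foot. I raised the push in small steps to about 15 N horizontal, 16.5 N in total at the peak, and held it for about 0.7 s. Taking off an estimated 1.5 N of tray friction, plus some from about 5.5 N of bearing down, the foot should have taken 11 to 13 N. I could not measure the foot force directly.
- **Bolt:** I let go, then pushed the knob along until it reached the end stop, where it stopped moving and the force rose to about 15 N. In the last top picture the knob is at y = 315 mm, where closed would be 317 mm, and the nose is at y = 273 mm, where closed would be 275 mm.
- **Final state:** The tray's back and front edges gave 0.006 and 0.019 rad from home, so they disagree slightly but are both within 0.06 rad. In the pictures the tray is on its post, and the jars, boxes and spray bottle look unmoved, judged by eye rather than measured. The arm is clear of everything; the last wrist reading, taken just after a move, was 1.9 N, which I put down to sensor noise or the end of the move.

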